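# Fit the round tray of the paint carousel onto its studded hub

### The arm

A 6-joint arm with a two-finger parallel gripper is mounted at the origin on a cart in front of the work surface, level with it; the furniture and walls round the work are solid. World frame = base frame: x ahead of the robot, y to its left, z up, the work surface at z = 0. Lengths are in m, angles in degrees, forces in N, time in s.
With the tool pointing down it reaches from about 0.375 to 0.9 m from the base axis. Payload 3.1 kg.
Tool frame: the origin (TCP) lies on the centre line of the jaws, within the pads' length; the fingertips stand 14 mm ahead of it and the grasp point (between the pads) lies 5 mm behind it (bot.tips_ahead is the distance from the TCP to the fingertips, in m); z points along the fingers, y is the line along which they close (so a half turn about z gives the same grasp; the last joint's range is limited). The gripper opens to 87 mm and grips with 3 to 60 N. Pads are 19 mm wide; open, the fingers measure 117 mm over their backs; the gripper's body (75 mm by 190 mm) begins 51 mm behind the grasp point.
Start: joints at [65.403, 30.224, 82.088, -0, 67.689, -10.227], TCP at [0.155, 0.605, 0.237] pointing down, gripper open.
Joint ranges: [-176.69, 176.69], [-43.24, 126.21], [12.49, 139.97], [-82, 262], [0, 151.66], [-163.58, 163.58]. Speed limits (degrees/s): [159.86, 159.86, 180, 180, 180, 180].

### API

Orientations are given as a 3x3 rotation matrix whose columns are the frame's x, y, z axes.
In Python, from rig import bot gives the robot as it stands.
- The arm moves only by the tool play_rows, never from a script. Its argument "moves" is a list that holds one entry, the list of rows, each a list of 6 numbers: the shift along the tool's x, y, z in mm, then the turn, a rotation vector about the tool's x, y, z in rad. A call has 1 to 5 rows; each row shifts and turns the commanded pose from where the row before left it, along the tool's axes as they then stand; what a row does not reach is not made up. A row lasts 1/10 s, in which the tool goes at most 50 mm and 8.59 degrees, less where a joint would pass 70% of its speed; a pose out of reach is approached as far as the arm can. A call with a gripper value outside its range is refused whole. "fingers" is the opening, from -1 (shut) to 1 (fully open), set as the call begins (left out, the last holds). The fingers move at their own pace and stop on an object; the grip force is fixed at half the most. Time passes only in rows, so rows that do not move let the fingers close. It gives the time, the measured TCP pose, the force, the opening and the grip force at its end, in the units of the state.
- bot.read_state(): the state, without advancing time (a new reading comes with each control period).
- bot.capture(name): name is "scene" or "top" or "wrist"; returns a dict with "image" (480x640x3 uint8, blue, green, red), "fx", "fy", "cx", "cy" (pixels), "R" (3x3) and "t" (3): a world point X has camera coordinates R X + t. Camera axes: x right, y down, z forward; pixel columns grow to the right and rows downward; lengths in m; the calibration is good to about 2 mm. The wrist camera is an equidistant fisheye: a pixel r from the principal point sees the ray r / f radians off the axis. A picture is of the moment at which its call begins. There is no depth.
- bot.hand_in(): hands the job in; it is judged then, once.
Trained networks look in a picture, given as the dict that the camera call returned (one of the last four; its "shot" number tells which), for a name from the list of things; names that differ only in an ending like _2 or _b are one class to them, and where a whole thing is asked for, a point or a joint stands for the part that bears it (a point fixed in the world has none). Each returns a list of dicts, best first, with "confidence" (0 to 1); they miss things now and then, are a little off and sometimes report something else, mostly with a low value. They report only what shows in the picture. A call takes as long as a camera call.
- bot.search_frame(picture, query): "centre" ([column, row] in pixels, amid what is visible of it).
- bot.silhouettes(picture, query): "pixels" (480x640 bool, what is visible of it) and "centre" ([column, row] in pixels, amid what is visible of it).
- bot.pinpoint(picture, query): "centre" ([column, row] in pixels: a listed point, or the origin of a listed thing).
The state is a dict: "time_s": time; "joint_positions": joint angles; "qvel": joint speeds; "tau": joint torques, N m; "position": TCP position; "tcp_rot": TCP orientation; "force": force on the tool from outside, world axes, zero at the start; "moment": the same for the moment, N m; "opening": opening from 0.0 (shut) to 1.0 (fully open); "grasp_force": force on a finger pad.
Only numpy, scipy, OpenCV 4.12 (cv2) and the standard library are available. Lean on these libraries where they do the work, as an engineer would, in place of code of your own. Each camera call takes 0.05 s, during which the arm holds its last target. There are 200 camera calls.

### The job

Put the round tray back on the paint carousel: lift it by its square post, lower it over the pilot pin of the stand, and turn it with light pressure until all three holes find the studs and it slides down fully home, flat on the hub. Never force or drop it, let go of it at the end, and leave the jars, bottle and tools around it where they are.

Things in the scene. Friction and masses are not known exactly. Their poses are not given: they have to be found in the camera images.
- seat (a point): Centre of the hub's flat top, 30 mm above the table, on the pilot axis. Hub: aluminium disc 100 mm across, 10 mm thick, on the stand. Pilot: central steel pin 16 mm across, 34 mm tall, its top 8 mm tapering to 6 mm across. Three steel studs 120 deg apart on a circle of 38 mm radius, 8 mm across, 14 mm tall, their top 3 mm tapering to 4.4 mm across.
- stand: Grey round foot fixed to the table, 116 mm across, 20 mm high, origin at its underside's centre; a small brake screw sticks out on its -x side, z up. The brake holds the hub (slips above 2 N m). The angle at which it was locked is NOT measured: one stud lies somewhere from -0.5 to +0.5 rad (anticlockwise from above) off the stand's +x axis; find it by looking or by feel.
- tray_post (a point): Grip point of the loose wooden tray (about 0.2 kg): on its axis inside the square post, 45 mm above the plate's underside. The post is 30x30 mm, sides parallel to the tray's x and y, top 62 mm above the underside; grip either pair of flats, here or up to 8 mm higher. Resting on the stud tops this point is 59 mm above the seat point, fully home 45 mm.
- tray: The tray, origin at the underside's centre, z up: round plate 124 mm across, 10 mm thick, with the post in its middle. Three through holes 10.6 mm across, 120 deg apart on a circle of 38 mm radius, one on the tray's +x axis. A bore 18 mm across runs from the underside 40 mm up inside the post and takes the pilot pin.
- jar_a: Bystander: small lidded glass jar, 42 mm across, 49 mm tall; origin at the centre of its underside.
- jar_b: Bystander: small lidded glass jar, 43 mm across, 51 mm tall; origin at the centre of its underside.
- jar_c: Bystander: small lidded glass jar, 45 mm across, 56 mm tall; origin at the centre of its underside.
- blue_jar: Bystander: open bulbous jar, 57 mm across, 64 mm tall; origin at the centre of its underside.
- glue_bottle: Bystander: bottle with a nozzle, 50 mm across, 140 mm tall; origin at the centre of its underside.
- pliers: Bystander: flat-nose pliers lying flat, 54x197x13 mm; origin at the centre of its underside.
- masking_tape: Bystander: roll of paper tape lying flat, 110 mm across, 24 mm high; origin at the centre of its underside.
- hammer: Bystander: small hammer lying flat, 94x254x24 mm; origin at the centre of its underside.

How it is judged (in metres and radians):
On the way:
1. the tray has been lifted clear of the table, over the pilot pin (horizontal distance between tray_post and seat below 0.006 m and z of tray_post in the frame of seat above 0.052 m).
At the end, for the whole second after the job is handed in: The tray sits fully home on the hub with all three studs through its holes: its post point within 3 mm of the pilot axis and between 42 and 47.5 mm above the seat point, level within 0.04 rad, at rest and released (horizontal distance between tray_post and seat below 0.003 m and z of tray_post in the frame of seat between 0.042 and 0.0475 m and angle between tray_post's own z axis and vertical below 0.04 rad and linear speed of tray below 0.02 m/s); the robot touches nothing.
It fails at once if the tray pressed or struck against the stand with more than 40 N (contact force between tray and stand above 40 N).
It fails at once if a bystander moved by more than 30 mm (distance of any of jar_a, jar_b, jar_c, blue_jar, glue_bottle, pliers, masking_tape, hammer from where it was at the start of the episode above 0.03 m).
It also fails if it takes over 72 s, if anything falls off the work surface, if the arm or the gripper's body presses on something with over 40 N, if the wrist force passes 120 N, or if a joint passes its speed limit or range.

## Working session

There is one attempt and no reset: what is moved stays moved. The work goes in short steps, Python scripts to look and compute and a tool call to move; the robot and the scene stay as the last step left them, time stands still between calls to the robot, and variables do not carry over. Pictures are saved under pics/ and viewed, at most 10 in all, crops included, and the job is handed in when it is done.

Besides the shell and the picture viewer there is one more tool, called after ">>>" as name(argument=value, ...) on one line, values as JSON. play_rows: Moves the arm, as the interface text tells. Its arguments: {"type":"object","properties":{"moves":{"type":"array","items":{"type":"array","items":{"type":"array","items":{"type":"number"}}}},"fingers":{"type":"number"}},"required":["moves"]}

```bash
mkdir -p pics
cat > h.py <<'E'
import numpy as np, cv2
from rig import bot
def ray(p,uv,fish=False):
    R=np.array(p["R"]);t=np.array(p["t"])
    d=np.array([(uv[0]-p["cx"])/p["fx"],(uv[1]-p["cy"])/p["fy"]])
    if fish:
        r=np.hypot(*d); v=np.r_[d/max(r,1e-9)*np.sin(r),np.cos(r)]
    else: v=np.r_[d,1]
    return -R.T@t, R.T@v
def at(p,uv,z,fish=False):
    o,v=ray(p,uv,fish); return o+v*(z-o[2])/v[2]
def proj(p,X,fish=False):
    c=np.array(p["R"])@np.array(X)+np.array(p["t"])
    if fish:
        r=np.hypot(c[0],c[1]); th=np.arctan2(r,c[2]); d=c[:2]/max(r,1e-9)*th
    else: d=c[:2]/c[2]
    return np.array([p["cx"]+p["fx"]*d[0],p["cy"]+p["fy"]*d[1]])
E
python3 - <<'E'
from h import *
s=bot.read_state();print(np.round(s["tcp_rot"],3).tolist(),s["position"],s["force"],s["time_s"])
for n in["top","scene"]:
    p=bot.capture(n);cv2.imwrite(f"pics/{n}.png",p["image"])
    for q,z in[("seat",.03),("tray_post",.045),("tray",0),("stand",0)]:
        for d in bot.pinpoint(p,q)[:2]:print(n,q,np.round(d["centre"]),d["confidence"],np.round(at(p,d["centre"],z),4))
E
```

```text
[[-0.969, 0.248, -0.001], [0.248, 0.969, -0.002], [0.0, -0.002, -1.0]] [0.15480558 0.60483185 0.23561687] [0.7050974  0.39050508 0.36458966] 0.0
top seat [201. 270.] 0.76 [0.5093 0.1858 0.03  ]
top tray_post [366. 277.] 0.61 [ 0.4951 -0.2044  0.045 ]
top tray [362. 275.] 0.66 [ 0.5023 -0.1994  0.    ]
top stand [203. 268.] 0.78 [0.5153 0.1868 0.    ]
top stand [442. 265.] 0.49 [ 0.5291 -0.3945  0.    ]
scene seat [225. 220.] 0.94 [0.5069 0.1896 0.03  ]
scene seat [303. 235.] 0.46 [ 0.6014 -0.0134  0.03  ]
scene tray_post [329. 276.] 0.66 [ 0.5043 -0.2023  0.045 ]
scene tray [330. 292.] 0.61 [ 0.509 -0.203  0.   ]
scene stand [228. 232.] 0.92 [0.5029 0.1756 0.    ]
```

View pics/top.png

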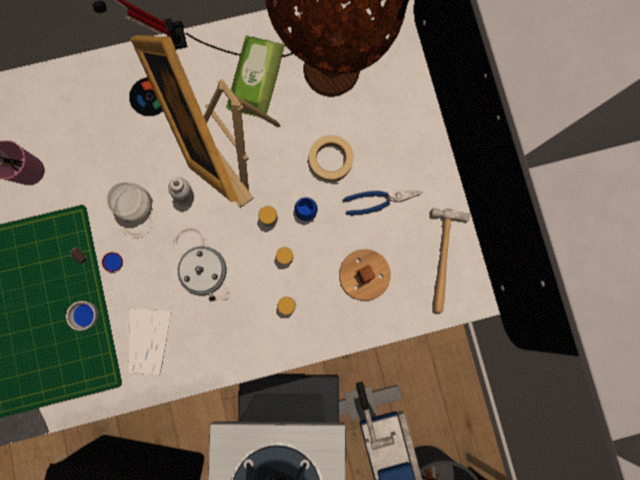

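View pics/scene.png

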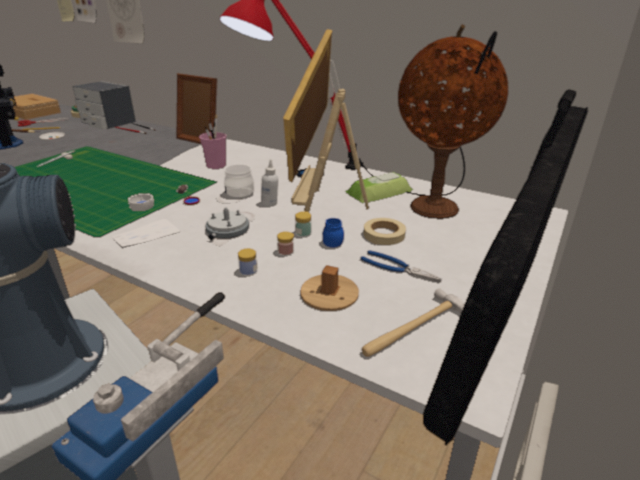

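Top view: the stand is at px (202,269), the tray at (365,274) and free of its neighbours. I'll go over the stand and look with the wrist camera.

>>> play_rows(moves=[[[-30, -22, 0, 0, 0, 0], [-30, -22, 0, 0, 0, 0], [-30, -22, 0, 0, 0, 0], [-30, -22, 0, 0, 0, 0], [-30, -22, 0, 0, 0, 0]]])

```text
time_s: 1.0
position: [0.2739, 0.4606, 0.2367]
tcp_rot: [[-0.969, 0.248, 0.0], [0.248, 0.969, 0.0], [-0.0, 0.0, -1.0]]
force: [0.7, 0.9, -0.7]
opening: 0.999
grasp_force: 0.0
```

>>> play_rows(moves=[[[-30, -22, 0, 0, 0, 0], [-30, -22, 0, 0, 0, 0], [-30, -22, 0, 0, 0, 0], [-30, -22, 0, 0, 0, 0], [-30, -22, 0, 0, 0, 0]]])

```text
time_s: 1.5
position: [0.392, 0.3167, 0.2368]
tcp_rot: [[-0.969, 0.248, 0.001], [0.248, 0.969, 0.0], [-0.001, 0.001, -1.0]]
force: [-0.1, 1.6, 0.1]
opening: 0.997
grasp_force: 0.0
```

>>> play_rows(moves=[[[-30, -22, 0, 0, 0, 0], [-30, -22, 0, 0, 0, 0], [-30, -22, 0, 0, 0, 0], [0, 0, 0, 0, 0, 0], [0, 0, 0, 0, 0, 0]]])

```text
time_s: 2.0
position: [0.4622, 0.231, 0.2365]
tcp_rot: [[-0.968, 0.25, -0.0], [0.25, 0.968, 0.0], [0.0, 0.0, -1.0]]
force: [0.5, 0.5, 0.2]
opening: 1.002
grasp_force: 0.0
```

Run:
```python
from h import *
s=bot.read_state();print(s["position"],s["force"],s["time_s"],np.round(s["tcp_rot"],3).tolist())
p=bot.capture("wrist");cv2.imwrite("pics/w1.png",p["image"])
print("cam",-np.array(p["R"]).T@p["t"],p["fx"])
for q,z in[("seat",.03),("stand",0)]:
    for d in bot.pinpoint(p,q)[:2]:print(q,np.round(d["centre"]),d["confidence"],np.round(at(p,d["centre"],z,True),4))
```

```text
[0.4621692  0.23103214 0.23654734] [0.52161705 0.52230663 0.19792079] 2.0 [[-0.968, 0.25, -0.0], [0.25, 0.968, 0.0], [0.0, 0.0, -1.0]]
cam [0.39646392 0.24786727 0.3830237 ] 371.64829954431775
seat [296. 270.] 0.89 [0.5092 0.1888 0.03  ]
stand [296. 261.] 0.56 [0.5093 0.1859 0.    ]
```

View pics/w1.png

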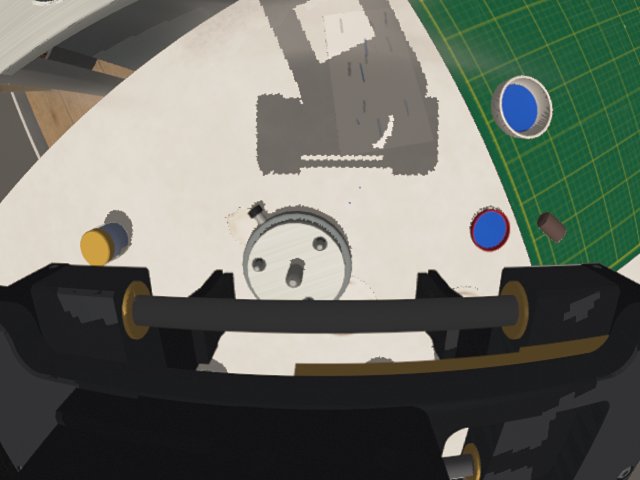

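The wrist view shows the hub at (297,260), with two studs at (320,243) and (258,265) and the third hidden by the gripper. I'll shift so all three are clear.

>>> play_rows(moves=[[[-18, 2, 10, 0, 0, 0], [-18, 2, 10, 0, 0, 0], [-18, 2, 10, 0, 0, 0], [-18, 2, 10, 0, 0, 0], [0, 0, 0, 0, 0, 0]]])

```text
time_s: 2.65
position: [0.5343, 0.2222, 0.1954]
tcp_rot: [[-0.969, 0.247, -0.0], [0.247, 0.969, -0.0], [0.0, -0.0, -1.0]]
force: [-0.6, -0.1, -0.1]
opening: 0.998
grasp_force: 0.0
```

Run:
```python
from h import *
s=bot.read_state();print(s["position"],s["time_s"])
p=bot.capture("wrist")
np.savez("w2.npz",**{k:p[k] for k in("image","R","t","fx","fy","cx","cy")})
for q,z in[("seat",.03),("stand",0)]:
    for d in bot.pinpoint(p,q)[:1]:print(q,np.round(d["centre"]),d["confidence"],np.round(at(p,d["centre"],z,True),4));
c=proj(p,[.5085,.188,.03],True).astype(int);print(c)
u,v=np.clip(c-75,0,None);cv2.imwrite("pics/w2.png",cv2.resize(p["image"][v:v+150,u:u+150],None,fx=4,fy=4,interpolation=cv2.INTER_CUBIC));print(u,v)
```

```text
[0.5343329  0.22222563 0.19541791] 2.65
seat [282. 202.] 0.88 [0.5065 0.1911 0.03  ]
stand [282. 202.] 0.72 [0.5099 0.1865 0.    ]
[278 205]
203 130
```

View pics/w2.png

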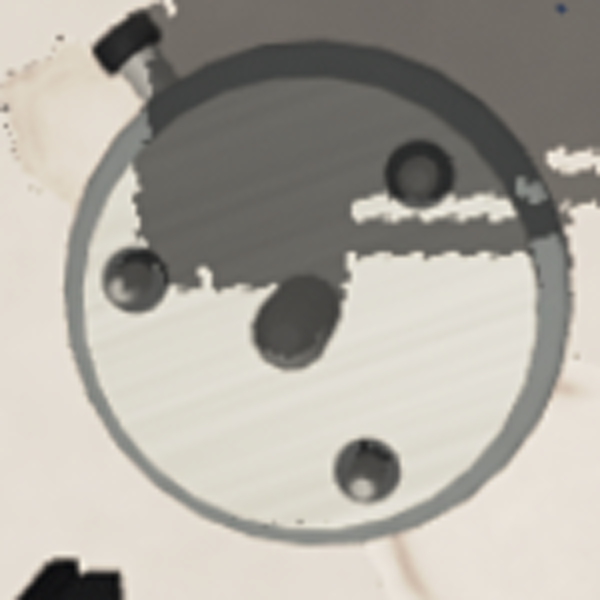

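Run:
```python
from h import *
p=dict(np.load("w2.npz"))
f=lambda x,y:(203+(x+.5)/4-.5,130+(y+.5)/4-.5)
print("hub",at(p,f(311,301),.03,True)); print("pilot top",at(p,f(288,340),.064,True))
S=np.array([at(p,f(*u),.037,True)[:2] for u in[(419,174),(135,280),(367,470)]])
c=S.mean(0);print("studs c",c,[(round(float(np.hypot(*(s-c))),4),round(float(np.degrees(np.arctan2(*(s-c)[::-1]))),1)) for s in S])
b=at(p,f(125,45),.012,True)[:2];print("brake dir",np.degrees(np.arctan2(*(b-c)[::-1])),b)
# tray from top + scene: coarse
```

```text
hub [0.50872223 0.18929878 0.03      ]
pilot top [0.5104992  0.18836137 0.064     ]
studs c [0.50923898 0.18877337] [(0.037, 125.2), (0.0369, -114.7), (0.0369, 5.2)]
brake dir -156.99606906364042 [0.44378251 0.16098344]
```

>>> play_rows(moves=[[[-9, -39, 0, 0, 0, 0], [-9, -39, 0, 0, 0, 0], [-9, -39, 0, 0, 0, 0], [-9, -39, 0, 0, 0, 0], [-9, -39, 0, 0, 0, 0]]])

```text
time_s: 3.3
position: [0.5277, 0.0209, 0.1975]
tcp_rot: [[-0.969, 0.247, 0.001], [0.247, 0.969, 0.0], [-0.001, 0.0, -1.0]]
force: [0.5, 0.0, -0.9]
opening: 0.994
grasp_force: 0.0
```

>>> play_rows(moves=[[[-9, -39, 0, 0, 0, 0], [-9, -39, 0, 0, 0, 0], [-9, -39, 0, 0, 0, 0], [-9, -39, 0, 0, 0, 0], [-9, -39, 0, 0, 0, 0]]])

```text
time_s: 3.8
position: [0.5233, -0.179, 0.1975]
tcp_rot: [[-0.969, 0.247, 0.001], [0.247, 0.969, -0.0], [-0.001, 0.0, -1.0]]
force: [-0.4, -0.4, -0.3]
opening: 0.998
grasp_force: 0.0
```

>>> play_rows(moves=[[[0, 0, 0, 0, 0, 0], [0, 0, 0, 0, 0, 0]]])

```text
time_s: 4.0
position: [0.5234, -0.1785, 0.1971]
tcp_rot: [[-0.968, 0.25, 0.0], [0.25, 0.968, 0.001], [0.0, 0.001, -1.0]]
force: [0.5, 0.1, -0.3]
opening: 0.998
grasp_force: 0.0
```

Run:
```python
from h import *
s=bot.read_state();print(s["position"],s["time_s"],s["joint_positions"])
p=bot.capture("wrist")
np.savez("w3.npz",**{k:p[k] for k in("image","R","t","fx","fy","cx","cy")})
for q,z in[("tray_post",.045),("tray",0)]:
    for d in bot.pinpoint(p,q)[:1]:print(q,np.round(d["centre"]),d["confidence"],np.round(at(p,d["centre"],z,True),4));
c=proj(p,[.5,-.202,.01],True).astype(int);print(c)
u,v=np.clip(c-75,0,None);cv2.imwrite("pics/w3.png",cv2.resize(p["image"][v:v+150,u:u+150],None,fx=4,fy=4,interpolation=cv2.INTER_CUBIC));print(u,v)
```

```text
[ 0.52336332 -0.17846292  0.19711566] 4.0 [-3.04250117e+01  2.76199202e+01  9.48639254e+01  3.47820409e-02
  5.75296077e+01 -1.05988500e+02]
tray_post [290. 211.] 0.77 [ 0.5028 -0.2027  0.045 ]
tray [292. 208.] 0.66 [ 0.5078 -0.2063  0.    ]
[293 200]
218 125
```

View pics/w3.png

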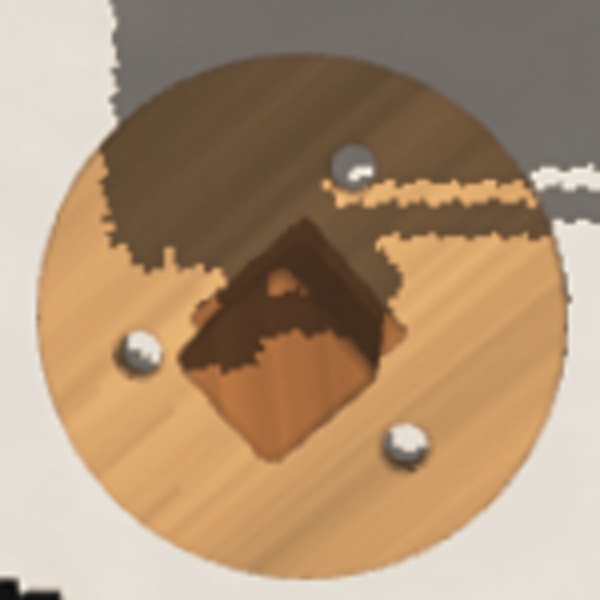

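Run:
```python
from h import *
p=dict(np.load("w3.npz"))
f=lambda x,y:(218+(x+.5)/4-.5,125+(y+.5)/4-.5)
print("plate",at(p,f(302,315),.009,True))
S=np.array([at(p,f(*u),.01,True)[:2] for u in[(353,166),(139,353),(407,445)]])
c=S.mean(0);print("holes c",c,[(round(float(np.hypot(*(s-c))),4),round(float(np.degrees(np.arctan2(*(s-c)[::-1]))),1)) for s in S])
P=np.array([at(p,f(*u),.062,True)[:2] for u in[(180,357),(270,460),(378,374)]]);print(P,(P[0]+P[2])/2)
for e in np.diff(P,axis=0):print(np.hypot(*e),np.degrees(np.arctan2(e[1],e[0])))
```

```text
plate [ 0.50235857 -0.20304765  0.009     ]
holes c [ 0.50371127 -0.2041328 ] [(0.0378, 145.9), (0.0379, -94.1), (0.0378, 26.1)]
[[ 0.49710066 -0.2217838 ]
 [ 0.52142406 -0.21032813]
 [ 0.51012353 -0.18531911]] [ 0.50361209 -0.20355146]
0.026886062466333675 25.219192458343677
0.027443634241454448 114.31621570708221
```

Tray: centre (0.503,-0.2035), hole yaw 26°, so it must turn about -21° to meet the studs at 5.2°. Next I line up the jaws with the flats.

>>> play_rows(moves=[[[13.5, -29, 0, 0, 0, 0], [0, 0, 0, 0, 0, 0.144], [0, 0, 0, 0, 0, 0.144], [0, 0, 0, 0, 0, 0.144], [0, 0, 0, 0, 0, 0.144]]])

```text
time_s: 4.65
position: [0.5037, -0.2016, 0.1967]
tcp_rot: [[-0.674, 0.738, -0.0], [0.738, 0.674, 0.001], [0.001, 0.0, -1.0]]
force: [-0.2, 0.3, 0.7]
opening: 1.003
grasp_force: 0.0
```

>>> play_rows(moves=[[[0, 0, 0, 0, 0, 0.144], [0, 0, 0, 0, 0, 0.144], [0, 0, 25, 0, 0, 0], [0, 0, 25, 0, 0, 0], [0, 0, 10, 0, 0, 0]]])

```text
time_s: 5.15
position: [0.5026, -0.201, 0.1349]
tcp_rot: [[-0.442, 0.897, -0.003], [0.897, 0.442, 0.002], [0.004, -0.002, -1.0]]
force: [-0.1, 0.5, 0.4]
opening: 0.998
grasp_force: 0.0
```

>>> play_rows(moves=[[[0, 0, 0, 0, 0, 0], [0, 0, 0, 0, 0, 0]]])

```text
time_s: 5.35
position: [0.5042, -0.203, 0.1371]
tcp_rot: [[-0.441, 0.897, 0.001], [0.897, 0.441, -0.0], [-0.001, 0.0, -1.0]]
force: [0.0, -0.9, 0.9]
opening: 0.998
grasp_force: 0.0
```

Run:
```python
from h import *
s=bot.read_state();R=np.array(s["tcp_rot"]);print(s["position"],np.degrees(np.arctan2(R[1,1],R[0,1])))
p=bot.capture("wrist");cv2.imwrite("pics/w4.png",p["image"])
for q,z in[("tray_post",.045),("tray",0)]:
    for d in bot.pinpoint(p,q)[:1]:print(q,np.round(d["centre"]),d["confidence"],np.round(at(p,d["centre"],z,True),4));
d=np.array([.503,-.2035,.043])-s["position"];print("tool d mm",R.T@d*1000)
```

```text
[ 0.50421254 -0.20300101  0.13708284] 26.184529480385873
tray_post [324. 248.] 0.89 [ 0.5042 -0.2035  0.045 ]
tray [323. 233.] 0.96 [ 0.504  -0.2049  0.    ]
tool d mm [ 0.13885306 -1.33851367 94.08235532]
```

View pics/w4.png

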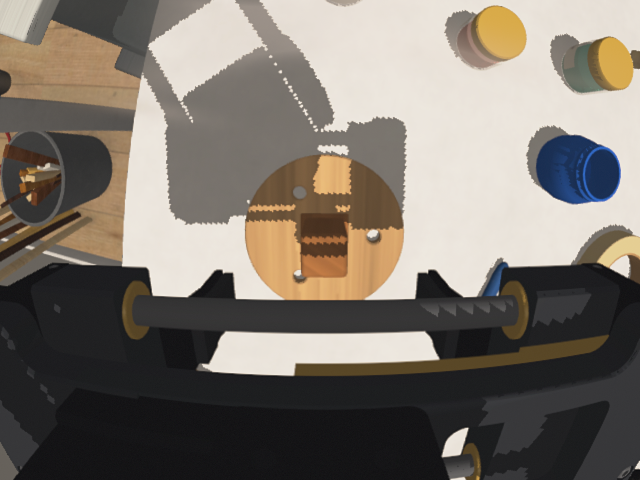

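The post is square to the jaws and centred at (324,248). I'll descend and grip.

>>> play_rows(moves=[[[0, 0, 22, 0, 0, 0], [0, 0, 22, 0, 0, 0], [0, 0, 22, 0, 0, 0], [0, 0, 18, 0, 0, 0], [0, 0, 10, 0, 0, 0]]])

```text
time_s: 6.0
position: [0.5037, -0.2035, 0.042]
tcp_rot: [[-0.44, 0.898, -0.0], [0.898, 0.44, 0.0], [0.0, -0.0, -1.0]]
force: [1.0, -0.2, -0.7]
opening: 1.001
grasp_force: 0.0
```

>>> play_rows(moves=[[[0, 0, 0, 0, 0, 0], [0, 0, 0, 0, 0, 0], [0, 0, 0, 0, 0, 0]]])

```text
time_s: 6.3
position: [0.5044, -0.2039, 0.0436]
tcp_rot: [[-0.44, 0.898, 0.002], [0.898, 0.44, -0.001], [-0.002, 0.001, -1.0]]
force: [-0.1, -0.5, -0.9]
opening: 1.0
grasp_force: 0.0
```

>>> play_rows(moves=[[[0, 0, 0, 0, 0, 0], [0, 0, 0, 0, 0, 0], [0, 0, 0, 0, 0, 0], [0, 0, 0, 0, 0, 0], [0, 0, 0, 0, 0, 0]]], fingers=-1)

```text
time_s: 6.8
position: [0.5037, -0.2034, 0.0426]
tcp_rot: [[-0.44, 0.898, 0.0], [0.898, 0.44, -0.0], [-0.0, -0.0, -1.0]]
force: [-0.7, 0.2, -0.5]
opening: 0.629
grasp_force: 0.0
```

>>> play_rows(moves=[[[0, 0, 0, 0, 0, 0], [0, 0, 0, 0, 0, 0], [0, 0, 0, 0, 0, 0], [0, 0, 0, 0, 0, 0], [0, 0, 0, 0, 0, 0]]])

```text
time_s: 7.3
position: [0.5037, -0.2034, 0.0425]
tcp_rot: [[-0.44, 0.898, -0.0], [0.898, 0.44, 0.0], [0.0, -0.0, -1.0]]
force: [0.3, 0.1, -0.3]
opening: 0.346
grasp_force: 30.0
```

>>> play_rows(moves=[[[0, 0, -10, 0, 0, 0], [0, 0, -25, 0, 0, 0], [0, 0, -30, 0, 0, 0], [0, 0, -30, 0, 0, 0], [0, 0, -20, 0, 0, 0]]])

```text
time_s: 7.8
position: [0.5042, -0.2036, 0.16]
tcp_rot: [[-0.44, 0.898, 0.002], [0.898, 0.44, -0.001], [-0.002, 0.001, -1.0]]
force: [-0.6, -0.4, -1.4]
opening: 0.34
grasp_force: 30.0
```

>>> play_rows(moves=[[[13, 6.5, 0, 0, 0, 0], [25, 12.7, 0, 0, 0, 0], [25, 12.7, 0, 0, 0, 0], [25, 12.7, 0, 0, 0, 0], [25, 12.7, 0, 0, 0, 0]]])

```text
time_s: 8.3
position: [0.5038, -0.0742, 0.1564]
tcp_rot: [[-0.44, 0.898, -0.003], [0.898, 0.44, 0.002], [0.003, -0.002, -1.0]]
force: [0.6, -0.1, -2.3]
opening: 0.347
grasp_force: 30.0
```

>>> play_rows(moves=[[[25, 12.7, 0, 0, 0, 0], [25, 12.7, 0, 0, 0, 0], [25, 12.7, 0, 0, 0, 0], [25, 12.7, 0, 0, 0, 0], [25, 12.7, 0, 0, 0, 0]]])

```text
time_s: 8.8
position: [0.5055, 0.0657, 0.1563]
tcp_rot: [[-0.441, 0.898, -0.003], [0.898, 0.441, 0.001], [0.002, -0.003, -1.0]]
force: [0.8, 0.7, -1.0]
opening: 0.341
grasp_force: 30.0
```

>>> play_rows(moves=[[[25, 12.7, 0, 0, 0, 0], [25, 12.7, 0, 0, 0, 0], [25, 12.7, 0, 0, 0, 0], [25, 12.7, 0, 0, 0, 0], [13, 6.5, 0, 0, 0, 0]]])

```text
time_s: 9.3
position: [0.5071, 0.1926, 0.1564]
tcp_rot: [[-0.442, 0.897, -0.003], [0.897, 0.442, 0.0], [0.001, -0.003, -1.0]]
force: [0.7, -0.3, -2.0]
opening: 0.345
grasp_force: 30.0
```

>>> play_rows(moves=[[[0, 0, 0, 0, 0, 0.1], [0, 0, 0, 0, 0, 0.13], [0, 0, 0, 0, 0, 0.136], [0, 0, 0, 0, 0, 0], [0, 0, 0, 0, 0, 0]]])

```text
time_s: 9.8
position: [0.5083, 0.19, 0.157]
tcp_rot: [[-0.093, 0.996, -0.002], [0.996, 0.093, -0.0], [-0.0, -0.002, -1.0]]
force: [0.1, 0.6, -1.8]
opening: 0.344
grasp_force: 30.0
```

Run:
```python
from h import *
s=bot.read_state();R=np.array(s["tcp_rot"]);print(s["position"],np.degrees(np.arctan2(R[1,1],R[0,1])),s["force"],s["time_s"],s["grasp_force"])
p=bot.capture("wrist")
z=s["position"][2]
for q,zz in[("tray_post",z+.002),("tray",z-.043),("seat",.03)]:
    for d in bot.pinpoint(p,q)[:1]:print(q,np.round(d["centre"]),d["confidence"],np.round(at(p,d["centre"],zz,True),4));
cv2.imwrite("pics/w5.png",p["image"])
np.savez("w5.npz",**{k:p[k] for k in("image","R","t","fx","fy","cx","cy")})
d=np.array([.509,.189,.12])-s["position"];print("tool d mm",R.T@d*1000)
```

```text
[0.50831483 0.19003043 0.15697561] 5.317677524574785 [ 0.1083403   0.56355349 -1.78332279] 9.8 29.976621461100876
tray_post [328. 308.] 0.55 [0.5097 0.1899 0.159 ]
tray [326. 275.] 0.88 [0.509  0.1884 0.114 ]
tool d mm [-1.0810847   0.64583533 36.97487304]
```

View pics/w5.png

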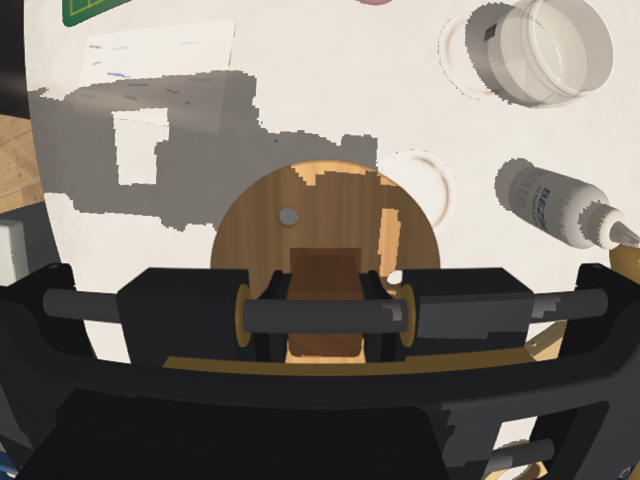

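The tray is held level; holes at (288,216) and (396,278). I'll check its angle and centre from those.

Run:
```python
from h import *
p=dict(np.load("w5.npz"))
a,b=[at(p,u,.124,True)[:2] for u in[(396.,278.),(288,216)]]
e=b-a;th=np.degrees(np.arctan2(e[1],e[0]))-150
r=np.radians(th);print("len",np.hypot(*e),"(65.8)","yaw",th,a-.038*np.array([np.cos(r),np.sin(r)]))
```

```text
len 0.06423113031259081 (65.8) yaw 4.711004460096888 [0.50751879 0.19051701]
```

>>> play_rows(moves=[[[-1, 0.7, 10, 0, 0, 0], [0, 0, 15, 0, 0, 0], [0, 0, 12, 0, 0, 0], [0, 0, 6, 0, 0, 0], [0, 0, 0, 0, 0, 0]]])

```text
time_s: 10.5
position: [0.509, 0.189, 0.1132]
tcp_rot: [[-0.09, 0.996, -0.003], [0.996, 0.09, -0.0], [-0.0, -0.003, -1.0]]
force: [0.1, 0.9, -1.4]
opening: 0.344
grasp_force: 30.0
```

>>> play_rows(moves=[[[0, 0, 3, 0, 0, 0], [0, 0, 3, 0, 0, 0], [0, 0, 3, 0, 0, 0], [0, 0, 3, 0, 0, 0], [0, 0, 0, 0, 0, 0]]])

```text
time_s: 11.0
position: [0.5096, 0.1892, 0.1023]
tcp_rot: [[-0.09, 0.996, -0.001], [0.996, 0.09, -0.0], [-0.0, -0.001, -1.0]]
force: [-0.1, -0.3, -1.6]
opening: 0.342
grasp_force: 30.0
```

Pilot tip is in the bore with no contact force. Continuing gently.

>>> play_rows(moves=[[[0, 0, 2.5, 0, 0, 0], [0, 0, 2.5, 0, 0, 0], [0, 0, 2.5, 0, 0, 0], [0, 0, 2.5, 0, 0, 0], [0, 0, 0, 0, 0, 0]]])

```text
time_s: 11.5
position: [0.5096, 0.1892, 0.0921]
tcp_rot: [[-0.09, 0.996, -0.001], [0.996, 0.09, -0.0], [-0.0, -0.001, -1.0]]
force: [0.1, 0.2, -1.0]
opening: 0.346
grasp_force: 30.0
```

>>> play_rows(moves=[[[0, 0, 1, 0, 0, 0], [0, 0, 1, 0, 0, 0], [0, 0, 1, 0, 0, 0], [0, 0, 1, 0, 0, 0], [0, 0, 0, 0, 0, 0]]])

```text
time_s: 12.0
position: [0.5098, 0.1892, 0.0884]
tcp_rot: [[-0.09, 0.996, -0.0], [0.996, 0.09, -0.0], [-0.0, -0.0, -1.0]]
force: [0.6, 0.3, -1.9]
opening: 0.341
grasp_force: 30.0
```

Stud contact is expected at TCP z ≈ 0.0865.

>>> play_rows(moves=[[[0, 0, 1, 0, 0, 0], [0, 0, 1, 0, 0, 0], [0, 0, 1, 0, 0, 0], [0, 0, 0, 0, 0, 0]]])

```text
time_s: 12.4
position: [0.5098, 0.1892, 0.0854]
tcp_rot: [[-0.09, 0.996, -0.0], [0.996, 0.09, -0.0], [-0.0, -0.0, -1.0]]
force: [0.1, -0.6, -2.3]
opening: 0.343
grasp_force: 30.0
```

>>> play_rows(moves=[[[0, 0, 0.7, 0, 0, 0], [0, 0, 0.7, 0, 0, 0], [0, 0, 0, 0, 0, 0]]])

```text
time_s: 12.7
position: [0.5098, 0.1892, 0.0841]
tcp_rot: [[-0.09, 0.996, -0.0], [0.996, 0.09, -0.0], [-0.0, -0.0, -1.0]]
force: [-0.3, -0.4, -2.1]
opening: 0.341
grasp_force: 30.0
```

>>> play_rows(moves=[[[0, 0, 0.8, 0, 0, 0], [0, 0, 0.8, 0, 0, 0], [0, 0, 0.8, 0, 0, 0], [0, 0, 0, 0, 0, 0]]])

```text
time_s: 13.1
position: [0.5098, 0.1892, 0.0816]
tcp_rot: [[-0.09, 0.996, -0.0], [0.996, 0.09, -0.0], [-0.0, -0.0, -1.0]]
force: [-0.4, -1.0, -1.1]
opening: 0.345
grasp_force: 30.0
```

>>> play_rows(moves=[[[0, 0, 0.8, 0, 0, 0], [0, 0, 0.8, 0, 0, 0], [0, 0, 0.8, 0, 0, 0], [0, 0, 0, 0, 0, 0]]])

```text
time_s: 13.5
position: [0.5098, 0.1892, 0.0792]
tcp_rot: [[-0.09, 0.996, -0.0], [0.996, 0.09, -0.0], [-0.0, -0.0, -1.0]]
force: [-0.6, -0.2, -1.0]
opening: 0.343
grasp_force: 30.0
```

Studs are through the holes; continuing to home (≈0.0725).

>>> play_rows(moves=[[[0, 0, 0.8, 0, 0, 0], [0, 0, 0.8, 0, 0, 0], [0, 0, 0.8, 0, 0, 0], [0, 0, 0.8, 0, 0, 0], [0, 0, 0, 0, 0, 0]]])

```text
time_s: 14.0
position: [0.5098, 0.1892, 0.076]
tcp_rot: [[-0.09, 0.996, -0.0], [0.996, 0.09, -0.0], [-0.0, -0.0, -1.0]]
force: [-0.9, 0.2, -2.2]
opening: 0.34
grasp_force: 30.0
```

>>> play_rows(moves=[[[0, 0, 0.8, 0, 0, 0], [0, 0, 0.8, 0, 0, 0], [0, 0, 0.8, 0, 0, 0], [0, 0, 0, 0, 0, 0]]])

```text
time_s: 14.4
position: [0.5098, 0.1892, 0.0736]
tcp_rot: [[-0.09, 0.996, -0.0], [0.996, 0.09, -0.0], [-0.0, -0.0, -1.0]]
force: [-0.0, 0.0, -2.2]
opening: 0.346
grasp_force: 30.0
```

>>> play_rows(moves=[[[0, 0, 0.5, 0, 0, 0], [0, 0, 0.5, 0, 0, 0], [0, 0, 0, 0, 0, 0]]])

```text
time_s: 14.7
position: [0.5098, 0.1892, 0.0727]
tcp_rot: [[-0.09, 0.996, -0.0], [0.996, 0.09, -0.0], [-0.0, -0.0, -1.0]]
force: [-0.3, 0.2, -0.7]
opening: 0.341
grasp_force: 30.0
```

>>> play_rows(moves=[[[0, 0, 0.4, 0, 0, 0], [0, 0, 0, 0, 0, 0]]])

```text
time_s: 14.9
position: [0.5099, 0.1892, 0.0725]
tcp_rot: [[-0.09, 0.996, 0.0], [0.996, 0.09, 0.0], [0.0, 0.0, -1.0]]
force: [0.2, 0.8, -0.0]
opening: 0.342
grasp_force: 30.0
```

>>> play_rows(moves=[[[0, 0, 0.4, 0, 0, 0], [0, 0, 0, 0, 0, 0]]])

```text
time_s: 15.1
position: [0.5099, 0.1893, 0.0725]
tcp_rot: [[-0.09, 0.996, 0.0], [0.996, 0.09, 0.0], [-0.0, 0.0, -1.0]]
force: [-2.0, -0.4, 4.3]
opening: 0.344
grasp_force: 30.0
```

Position stops at 0.0725 and force rises to about +4 N, so it is seated. Now release.

>>> play_rows(moves=[[[0, 0, -0.4, 0, 0, 0], [0, 0, 0, 0, 0, 0], [0, 0, 0, 0, 0, 0], [0, 0, 0, 0, 0, 0], [0, 0, 0, 0, 0, 0]]], fingers=0.2)

```text
time_s: 15.6
position: [0.5099, 0.1892, 0.0722]
tcp_rot: [[-0.09, 0.996, -0.0], [0.996, 0.09, -0.0], [-0.0, -0.0, -1.0]]
force: [-0.6, 0.4, 1.7]
opening: 0.587
grasp_force: 0.0
```

>>> play_rows(moves=[[[0, 0, 0, 0, 0, 0], [0, 0, 0, 0, 0, 0], [0, 0, 0, 0, 0, 0], [0, 0, 0, 0, 0, 0], [0, 0, 0, 0, 0, 0]]])

```text
time_s: 16.1
position: [0.5099, 0.1892, 0.0724]
tcp_rot: [[-0.09, 0.996, 0.0], [0.996, 0.09, -0.0], [-0.0, 0.0, -1.0]]
force: [-0.1, -0.2, -0.2]
opening: 0.604
grasp_force: 0.0
```

>>> play_rows(moves=[[[0, 0, -10, 0, 0, 0], [0, 0, -20, 0, 0, 0], [0, 0, -25, 0, 0, 0], [0, 0, -25, 0, 0, 0], [0, 0, -20, 0, 0, 0]]])

```text
time_s: 16.6
position: [0.5102, 0.1893, 0.1745]
tcp_rot: [[-0.09, 0.996, 0.002], [0.996, 0.09, 0.0], [0.0, 0.002, -1.0]]
force: [-0.0, 0.2, -0.0]
opening: 0.602
grasp_force: 0.0
```

>>> play_rows(moves=[[[0, 0, 0, 0, 0, 0], [0, 0, 0, 0, 0, 0], [0, 0, 0, 0, 0, 0]]])

```text
time_s: 16.9
position: [0.509, 0.1891, 0.1715]
tcp_rot: [[-0.09, 0.996, -0.002], [0.996, 0.09, -0.0], [-0.0, -0.002, -1.0]]
force: [0.5, -0.2, 0.1]
opening: 0.595
grasp_force: 0.0
```

Run:
```python
from h import *
s=bot.read_state();print(s["position"],s["time_s"],s["opening"])
p=bot.capture("wrist");cv2.imwrite("pics/w6.png",p["image"])
for q,z in[("tray_post",.075),("tray",.03)]:
    for d in bot.pinpoint(p,q)[:1]:print(q,d["confidence"],np.round(at(p,d["centre"],z,True),4));
```

```text
[0.50900702 0.18907282 0.17153339] 16.9 0.5952496814018043
tray_post 0.72 [0.5107 0.1886 0.075 ]
tray 0.95 [0.5094 0.1863 0.03  ]
```

View pics/w6.png

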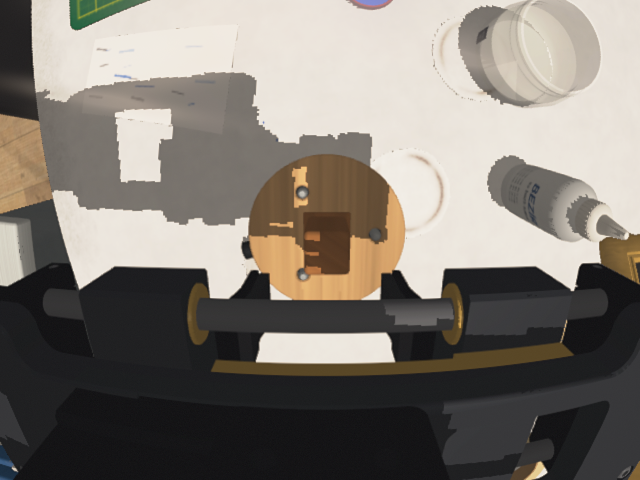

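All three studs stand through the holes, at (303,193), (375,235) and (303,274). The tray is flat and the gripper is clear.

```bash
python3 -c "
from rig import bot
print(bot.hand_in())"
```

```text
the job is handed in; nothing more can be done
None
```

The tray is back on the carousel with all three studs through its holes, flat on the hub and released; I handed the job in at about 17 s, and it returned no verdict.

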